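# Stack the keyed balance weights on the magnifier lamp's foot

### The job

Before the magnifier is used over the sherds, load its foot: put the three square balance weights on the D-shaped post one after another, the largest first at the bottom, then the medium, then the smallest on top. Turn each so that the flat of its bore meets the flat of the post, lower it until it lies fully down on what is beneath it, and let it go. Leave the potsherds laid out beside the weights, and the cup, where they are.

Things in the scene. Friction and masses are not known exactly. Their poses are not given: they have to be found in the camera images.
- post: fixed upright aluminium post on the lamp foot: round bar, 20 mm diameter, with one flat along its whole length (the key), 3 mm from the axis, so a D from above. Origin on the axis at the bar's bottom, 12 mm above the desk; z up; +x points out of the flat, square to it. 58 mm long; the top 7 mm taper to 13 mm diameter with the flat 0.5 mm from the axis. It may face any way.
- foot: fixed dark steel foot of the magnifier lamp, 12 mm thick: a 100 x 100 mm pad centred on the origin, which carries the post, a 50 mm wide neck along +x, and a second pad centred 125 mm along +x, 90 (x) x 100 mm, which carries the lamp's stem. Origin on the desk right below the post's axis, z up.
- lamp_head (a point): centre of the fixed round black magnifier head, 116 mm across, 30 mm thick, tilted. It hangs 145 mm above the desk, 262 mm from the post's axis. Its stem, 16 mm thick (collar 32 mm wide, 20 mm high), rises from the foot 120 mm from the post's axis towards the head, straight up to 150 mm, then arches away from the post to the head, nowhere above 225 mm.
- large_mid (a point): large balance weight: loose square steel plate 56 x 56 x 16 mm, about 0.34 kg (25% less to 30% more), flat on the desk. This point: its centre, on the bore axis, 8 mm above the underside; z up. D-shaped through bore: 22.8 mm diameter, cut by a flat 4.4 mm from the axis on the +x side (+x square to the flat). x and y are square to the outer faces, grip either opposite pair; a sherd blocks one pair.
- medium_mid (a point): medium balance weight: loose square steel plate 48 x 48 x 16 mm, about 0.24 kg (25% less to 30% more), flat on the desk. This point: its centre, on the bore axis, 8 mm above the underside; z up. D-shaped through bore: 22.8 mm diameter, cut by a flat 4.4 mm from the axis on the +x side (+x square to the flat). x and y are square to the outer faces, grip either opposite pair; a sherd blocks one pair.
- small_mid (a point): small balance weight: loose square steel plate 40 x 40 x 16 mm, about 0.15 kg (25% less to 30% more), flat on the desk. This point: its centre, on the bore axis, 8 mm above the underside; z up. D-shaped through bore: 22.8 mm diameter, cut by a flat 4.4 mm from the axis on the +x side (+x square to the flat). x and y are square to the outer faces, grip either opposite pair; a sherd blocks one pair.
- sherd0_mid (a point): loose brown potsherd, up to 38 mm across and 12 mm thick, about 30 g, lying flat on the desk close beside the large weight; this point is near its middle, half-way up (6 mm). A bystander: leave where it is.
- sherd1_mid (a point): loose brown potsherd, up to 38 mm across and 12 mm thick, about 30 g, lying flat on the desk close beside the medium weight; this point is near its middle, half-way up (6 mm). A bystander: leave where it is.
- sherd2_mid (a point): loose brown potsherd, up to 38 mm across and 12 mm thick, about 30 g, lying flat on the desk close beside the small weight; this point is near its middle, half-way up (6 mm). A bystander: leave where it is.
- cup_mid (a point): closed white travel cup with a green lid, 72 mm across at the lid, 54 mm at the foot, 120 mm tall, 0.35 kg, standing on the desk; this point is its centre, 60 mm up. A bystander: leave where it is, upright.
Mind the look-alikes: they are no part of the job. What is shaped like the part that bears small_mid but turquoise is not meant. What is shaped like the part that bears medium_mid but brown is not meant.

How it is judged (in metres and radians):
On the way, in this order (a step that is already met when the one before it is completed fails the run):
1. the large weight is down on the pad, keyed on the post, let go (horizontal distance between large_mid and post below 0.004 m and z of large_mid in the frame of post between 0.0055 and 0.0105 m and angle between large_mid's own z axis and vertical below 0.06 rad and angle between the x axis of large_mid and the x axis of post, either way round below 0.25 rad and linear speed of large below 0.01 m/s and contact force between the fingers and large below 0.2 N), for 0.2 s.
2. the medium weight is down on the weight below it, keyed on the post, let go (horizontal distance between medium_mid and post below 0.004 m and z of medium_mid in the frame of post between 0.0215 and 0.0265 m and angle between medium_mid's own z axis and vertical below 0.06 rad and angle between the x axis of medium_mid and the x axis of post, either way round below 0.25 rad and linear speed of medium below 0.01 m/s and contact force between the fingers and medium below 0.2 N), for 0.2 s.
3. the small weight is down on the weight below it, keyed on the post, let go (horizontal distance between small_mid and post below 0.004 m and z of small_mid in the frame of post between 0.0375 and 0.0425 m and angle between small_mid's own z axis and vertical below 0.06 rad and angle between the x axis of small_mid and the x axis of post, either way round below 0.25 rad and linear speed of small below 0.01 m/s and contact force between the fingers and small below 0.2 N), for 0.2 s.
At the end, for the whole second after the job is handed in: Large, medium, small weight on the post from the bottom up, each within 4 mm of its axis, flat (0.06 rad), within 2.5 mm of fully down, flats parallel within 0.25 rad, at rest, let go; sherds shifted under 15 mm, cup under 20 mm and upright (0.3 rad) (all of step 1 and all of step 2 and all of step 3 and distance of each of sherd0_mid, sherd1_mid, sherd2_mid from where it was at the start of the episode below 0.015 m and distance of cup_mid from where it was at the start of the episode below 0.02 m and angle between cup_mid's own z axis and vertical below 0.3 rad); the robot touches nothing.
It fails at once if a potsherd beside the large weight is shifted by more than 15 mm (distance of sherd0_mid from where it was at the start of the episode above 0.015 m).
It fails at once if a potsherd beside the medium weight is shifted by more than 15 mm (distance of sherd1_mid from where it was at the start of the episode above 0.015 m).
It fails at once if a potsherd beside the small weight is shifted by more than 15 mm (distance of sherd2_mid from where it was at the start of the episode above 0.015 m).
It fails at once if the cup is shifted by more than 20 mm or tipped (distance of cup_mid from where it was at the start of the episode above 0.02 m or angle between cup_mid's own z axis and vertical above 0.3 rad).
It also fails if it takes over 72 s, if anything falls off the work surface, if the arm or the gripper's body presses on something with over 40 N, if the wrist force passes 120 N, or if a joint passes its speed limit or range.

### The arm

A 6-joint arm with a two-finger parallel gripper is mounted at the origin on the work surface. World frame = base frame: x ahead of the robot, y to its left, z up, the work surface at z = 0. Lengths are in mm, angles in rad, forces in N, time in s.
With the tool pointing down it reaches from about 350 to 875 mm from the base axis. Payload 4.2 kg.
Tool frame: the origin (TCP) lies midway between the tips of the shut fingers; the grasp point (between the pads) lies 19 mm behind it; z points along the fingers, y is the line along which they close (so a half turn about z gives the same grasp; the last joint's range is limited). The gripper opens to 85 mm and grips with 20 to 120 N. Pads are 22 mm wide; open, the fingers measure 114 mm over their backs; the gripper's body (76 mm by 85 mm) begins 54 mm behind the grasp point. The pads swing forward as they close: fully open they stand 13 mm farther back than shut.
Start: joints at [1.399, 0.385, 0.008, 0, -1.194, -0.259], TCP at [260.965, 567.888, 209.712] pointing down, gripper open.
Joint ranges: [-3.14, 3.14], [-1.21, 2.06], [-1.07, 1.41], [-3.16, 2.05], [-2.99, -0.16], [-3.1, 3.1]. Speed limits (rad/s): [2.79, 2.79, 3.14, 3.14, 3.14, 3.14].

### API

Orientations are given as a unit quaternion [x, y, z, w].
In Python, from bench import read_state, get_image, job_done gives the robot as it stands.
- The arm moves only by the tool servo_tool, never from a script. Its arguments are lists of equal length, an entry for each row: "rotation": the turn, a rotation vector about the world's x, y, z scaled (see below), a list of three; "slide": the shift along the world's x, y, z scaled (see below), a list of three; "grip": the opening, from -1 (shut) to 1 (fully open). In form: {"rotation": [[rx, ry, rz], ...], "slide": [[tx, ty, tz], ...], "grip": [grip, ...]}. A call has 1 to 8 rows; each row is the pose to reach, as a shift and turn from the pose commanded when the call began, turning the shorter way round; what a row does not reach only later rows make up. The controller multiplies each number of a shift by 0.2 m and each number of a turn by 360 degrees. A row lasts 1/8 s, in which the tool goes at most 62.5 mm and 10.7 degrees, less where a joint would pass 70% of its speed; a pose out of reach is approached as far as the arm can. A call with a number of a shift or a turn outside -1 to 1 is refused whole. A call with a gripper value outside its range is refused whole. The fingers move at their own pace and stop on an object; the grip force is fixed at half the most. Time passes only in rows, so rows that repeat a pose let the fingers close. It gives the time, the measured TCP pose, the force, the opening and the grip force at its end, in the units of the state.
- read_state(): the state, without advancing time (a new reading comes with each control period).
- get_image(name): name is "side" or "top" or "wrist"; returns a dict with "image" (480x640x3 uint8, red, green, blue), "depth" (480x640 float32, mm along the optical axis (not along the pixel's ray), 0 where there is no reading), "camera_matrix" (3x3 intrinsics, pixels), "rvec" (rotation vector, rad) and "tvec" (3), from world to camera coordinates, as OpenCV has them; the wrist camera has in their place "hand_eye" (4x4, takes a point from camera to tool coordinates, whose origin is the TCP and whose axes are the flange's). Camera axes: x right, y down, z forward; pixel columns grow to the right and rows downward; lengths in mm; the calibration is good to about 2 mm. A picture is of the moment at which its call begins: read the wrist's pose just before it.
- job_done(): hands the job in; it is judged then, once.
The state is a dict: "clock": time; "joints": joint angles; "joint_vel": joint speeds; "joint_efforts": joint torques, N m; "position": TCP position; "ee_rot": TCP orientation; "contact_force": force on the tool from outside, world axes, zero at the start; "wrist_torque": the same for the moment, N m; "gripper_width": finger opening in mm; "grasp_force": force on a finger pad.
Only numpy, scipy, OpenCV 4.12 (cv2) and the standard library are available. Lean on these libraries where they do the work, as an engineer would, in place of code of your own. Each camera call takes 0.05 s, during which the arm holds its last target. There are 200 camera calls.

## Working session

There is one attempt and no reset: what is moved stays moved. The work goes in short steps, Python scripts to look and compute and a tool call to move; the robot and the scene stay as the last step left them, time stands still between calls to the robot, and variables do not carry over. Pictures are saved under pics/ and viewed, at most 10 in all, crops included, and the job is handed in when it is done.

Besides the shell and the picture viewer there is one more tool, called after ">>>" as a command line: name --argument value ..., lists and objects as JSON in quotes. servo_tool: Moves the arm, as the interface text tells. Shifts and turns lie within -1 to 1; 1 stands for 0.2 m of shift or 360 degrees of turn. Its arguments: {"type":"object","properties":{"rotation":{"type":"array","items":{"type":"array","items":{"type":"number","minimum":-1,"maximum":1}}},"slide":{"type":"array","items":{"type":"array","items":{"type":"number","minimum":-1,"maximum":1}}},"grip":{"type":"array","items":{"type":"number"}}},"required":["rotation","slide","grip"]}

```bash
mkdir -p pics; cat > h.py <<'E'
import numpy as np, cv2, pickle
from bench import read_state, get_image, job_done
from scipy.spatial.transform import Rotation as R
def cap(n):
    s=read_state(); d=get_image(n)
    K=np.array(d["camera_matrix"])
    if n=="wrist":
        T=np.eye(4);T[:3,:3]=R.from_quat(s["ee_rot"]).as_matrix();T[:3,3]=s["position"]
        C=T@np.array(d["hand_eye"])
    else:
        M=np.eye(4);M[:3,:3]=R.from_rotvec(np.ravel(d["rvec"])).as_matrix();M[:3,3]=np.ravel(d["tvec"]);C=np.linalg.inv(M)
    return d["image"],d["depth"],K,C
def cloud(dep,K,C):
    v,u=np.mgrid[:480,:640]
    p=np.stack([(u-K[0,2])/K[0,0]*dep,(v-K[1,2])/K[1,1]*dep,dep],-1)
    P=p@C[:3,:3].T+C[:3,3]; P[dep==0]=np.nan
    return P
def onz(uv,z,K,C):
    uv=np.atleast_2d(uv).astype(float)
    r=np.c_[(uv-[K[0,2],K[1,2]])/[K[0,0],K[1,1]],np.ones(len(uv))]@C[:3,:3].T
    return C[:3,3]+r*((z-C[2,3])/r[:,2:])
def save(n,i): cv2.imwrite("pics/%s.png"%n,i[...,::-1])
E
python3 - <<'E'
from h import *
for n in("top","side","wrist"):
    c=cap(n);save(n,c[0]);pickle.dump(c,open(n+".p","wb"));print(n,c[2].round(0).tolist(),c[3].round(3).tolist())
save("both",np.hstack([cv2.resize(cap("side")[0],(400,300)),cv2.resize(cap("wrist")[0],(400,300))]))
E
```

```text
top [[434.0, 0.0, 321.0], [0.0, 434.0, 239.0], [0.0, 0.0, 1.0]] [[-0.005, -0.992, 0.122, 459.813], [-1.0, 0.005, -0.004, 12.911], [0.004, -0.122, -0.992, 920.5], [0.0, 0.0, 0.0, 1.0]]
side [[474.0, 0.0, 326.0], [0.0, 474.0, 246.0], [0.0, 0.0, 1.0]] [[-0.997, -0.046, 0.054, 502.286], [-0.071, 0.627, -0.776, 641.842], [0.001, -0.778, -0.629, 605.185], [0.0, 0.0, 0.0, 1.0]]
wrist [[366.0, 0.0, 324.0], [0.0, 366.0, 235.0], [0.0, 0.0, 1.0]] [[-0.417, -0.871, -0.259, 326.249], [-0.909, 0.4, 0.118, 537.138], [0.001, 0.285, -0.959, 372.822], [0.0, 0.0, 0.0, 1.0]]
```

View pics/top.png

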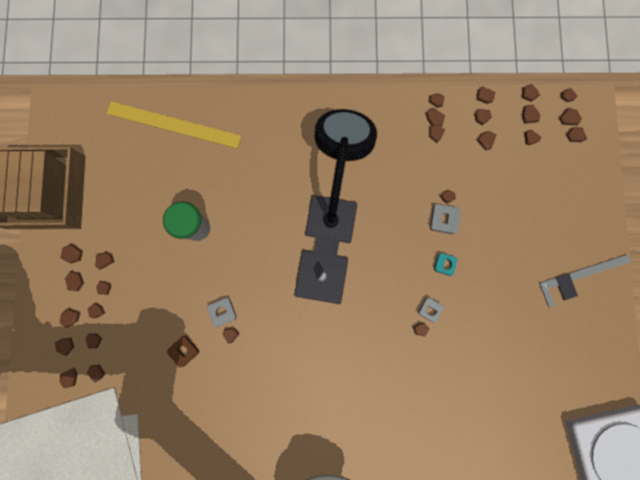

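View pics/both.png

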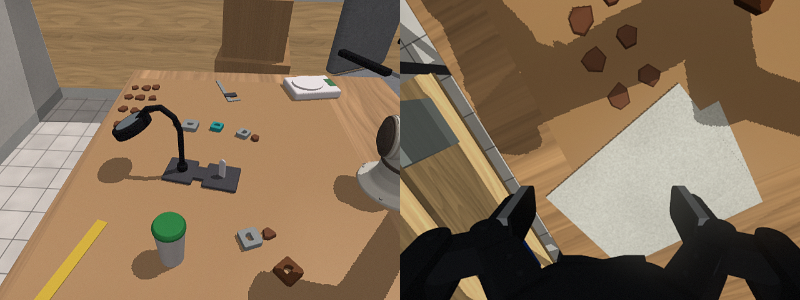

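The top view shows the grey weights at (445,219), (222,311) and (431,310), each with a sherd beside it. The post is at (322,275), the cup at (182,220), and the look-alikes are turquoise at (446,264) and brown at (183,350).

```bash
python3 - <<'E'
from h import *
I,D,K,C=pickle.load(open("top.p","rb")); P=cloud(D,K,C)
for n,(u,v) in dict(up=(445,219),left=(222,311),low=(431,310)).items():
    w=np.s_[v-22:v+22,u-22:u+22]; rgb=I[w].astype(int)
    m=(np.ptp(rgb,axis=-1)<30)&(rgb.mean(-1)>110)
    yx=np.argwhere(m)+[v-22,u-22]; X=onz(yx[:,::-1],16,K,C)
    r=cv2.minAreaRect(X[:,:2].astype(np.float32)); z=P[w][m][:,2]
    print(n,np.round(r[0],1),np.round(r[1],1),round(r[2],1),m.sum(),"z",np.nanmedian(z).round(1))
for n,uv,z in [("post",(322,270),70),("postb",(322,277),12),("cup",(182,220),120),("sh up",(448,196),12),("sh left",(231,335),12),("sh low",(421,329),12),("stem",(331,219),32)]:
    print(n,onz(uv,z,K,C).round(1),P[uv[1],uv[0]].round(1))
# side view: same weights height check
I,D,K,C=pickle.load(open("side.p","rb")); P=cloud(D,K,C); rgb=I.astype(int)
for n,c in dict(up=(305,202),left=(398,382),low=(388,213)).items():
    u,v=c; w=np.s_[v-14:v+14,u-18:u+18]; r=rgb[w]; m=(np.ptp(r,axis=-1)<30)&(r.mean(-1)>110)
    print(n,np.nanmedian(P[w][m],0).round(1))
Q=P[(P[...,2]>50)&(P[...,2]<75)&(abs(P[...,1]-10)<25)&(abs(P[...,0]-375)<40)]
print("post top side",np.nanmean(Q,0),np.nanmax(Q[:,2]))
s=read_state();print(s["position"],s["ee_rot"],s["gripper_width"])
_,_,_,C=pickle.load(open("wrist.p","rb"));Rt=R.from_quat(s["ee_rot"]).as_matrix();print((Rt.T@(C[:3,3]-s["position"])).round(1),Rt.round(3).tolist())
E
```

```text
up [ 613.9 -255.2] [54.6 56.2] 79.2 587 z 15.7
left [420.8 216. ] [47.6 47. ] 22.2 456 z 16.0
low [ 423.1 -217.2] [39.4 40.8] 59.8 299 z 15.6
post [[503.6   7.7  70. ]] [506.5   7.3  14. ]
postb [[492.    7.4  12. ]] [490.    7.8  68.1]
cup [[595.6 268.5 120. ]] [595.4 268.2 121. ]
sh up [[ 663.  -262.7   12. ]] [ 662.9 -262.5   12.8]
sh left [[374.5 194.7  12. ]] [374.6 194.5  12.7]
sh low [[ 384.3 -195.6   12. ]] [ 384.3 -195.7   11.4]
stem [[611.1 -11.8  32. ]] [602.9 -10.5  79.9]
up [ 615.4 -253.9   16.4]
left [424.6 217.6  16. ]
low [ 426.5 -216.2   15.9]<stdin>:17: RuntimeWarning: Mean of empty slice
Traceback (most recent call last):
ValueError: zero-size array to reduction operation fmax which has no identity
```

```bash
python3 - <<'E'
from h import *
s=read_state();print(s["position"],s["ee_rot"],s["gripper_width"])
_,_,_,C=pickle.load(open("wrist.p","rb"));Rt=R.from_quat(s["ee_rot"]).as_matrix();print((Rt.T@(C[:3,3]-s["position"])).round(1),Rt.round(3).tolist())
E
```

```text
[260.86244493 567.68047652 209.23284992] [ 9.76887080e-01 -2.13755527e-01 -5.84759741e-05  4.51626781e-04] 85.44589683510064
[  72.2    0.6 -163.6] [[0.909, -0.418, -0.0], [-0.418, -0.909, -0.001], [0.0, 0.001, -1.0]]
```

>>> servo_tool --rotation '[[0,0,0],[0,0,0],[0,0,0],[0,0,0]]' --slide '[[0.4,-0.9,-0.1],[0.4,-0.9,-0.1],[0.4,-0.9,-0.1],[0.4,-0.9,-0.1]]' --grip '[1,1,1,1]'

```text
clock: 0.75
position: [341.5, 384.4, 189.5]
ee_rot: [0.977, -0.215, -0.0, 0.001]
contact_force: [0.1, 0.8, 0.6]
gripper_width: 85.6
grasp_force: 0.0
```

>>> servo_tool --rotation '[[0,0,0],[0,0,0],[0,0,0],[0,0,0],[0,0,0]]' --slide '[[0.4,-0.86,-0.1],[0.4,-0.86,-0.1],[0.4,-0.86,-0.1],[0.4,-0.86,-0.1],[0.4,-0.86,-0.1]]' --grip '[1,1,1,1,1]'

```text
clock: 1.38
position: [421.4, 216.4, 169.9]
ee_rot: [0.977, -0.214, 0.0, -0.0]
contact_force: [-0.9, 1.1, -0.2]
gripper_width: 85.4
grasp_force: 0.0
```

```bash
python3 - <<'E'
from h import *
c=cap("wrist");pickle.dump(c,open("w_med.p","wb"));save("w_med",c[0]);s=read_state();print(s["position"],s["joints"],s["clock"])
E
```

```text
[421.22856761 216.9618709  169.98681455] [ 8.19702963e-01  1.62443689e-01 -4.10869169e-01  1.15774532e-04
 -9.96481046e-01  3.21066705e-01] 1.425
```

>>> servo_tool --rotation '[[0,0,0],[0,0,0],[0,0,0],[0,0,0],[0,0,0]]' --slide '[[0.25,-0.98,0],[0.25,-0.98,0],[0.25,-0.98,0],[0.25,-0.98,0],[0.25,-0.98,0]]' --grip '[1,1,1,1,1]'

```text
clock: 2.05
position: [471.4, 20.5, 169.8]
ee_rot: [0.977, -0.214, 0.0, -0.0]
contact_force: [-0.6, -0.1, 0.6]
gripper_width: 85.4
grasp_force: 0.0
```

```bash
python3 - <<'E'
from h import *
c=cap("wrist");pickle.dump(c,open("w_post.p","wb"));save("w_post",c[0]);s=read_state();print(s["position"],s["joints"],s["clock"])
a=pickle.load(open("w_med.p","rb"))[0]
save("mp",np.hstack([cv2.resize(a,(400,300)),cv2.resize(c[0],(400,300))]))
E
```

```text
[471.25814532  21.1084935  169.77268007] [ 3.90260383e-01  1.59403290e-01 -4.15188887e-01 -1.52901424e-04
 -9.95775304e-01  7.51057195e-01] 2.1
```

View pics/mp.png

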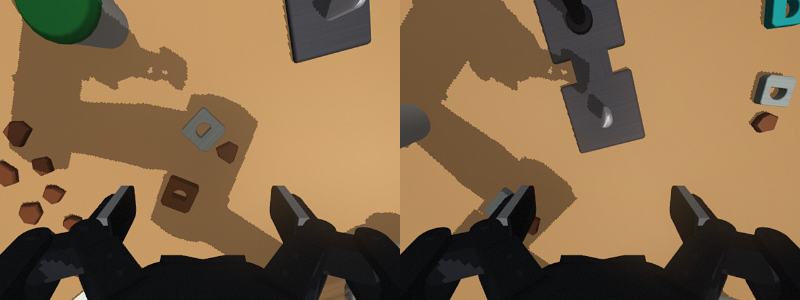

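The left image shows the medium weight at (325,206) full-res with its bore D clear, and the right shows the post at about (330,185) with a bright face. Now I measure both.

```bash
cat >> h.py <<'E'
def plate(c,xy,size,zt=16):
    I,D,K,C=c; P=cloud(D,K,C)
    rgb=I.astype(int)
    m=(abs(P[...,2]-zt)<2.5)&(np.hypot(P[...,0]-xy[0],P[...,1]-xy[1])<size*.8)&(np.ptp(rgb,axis=-1)<40)
    yx=np.argwhere(m); X=onz(yx[:,::-1],zt,K,C)[:,:2]
    s=4; o=np.array(xy)-60; g=np.zeros((480,480),np.uint8)
    for x in X: cv2.circle(g,tuple(np.round((x-o)*s).astype(int)),3,255,-1)
    g=cv2.morphologyEx(g,cv2.MORPH_CLOSE,np.ones((7,7)));g=cv2.erode(g,np.ones((5,5)))
    cs,_=cv2.findContours(g,cv2.RETR_EXTERNAL,cv2.CHAIN_APPROX_NONE); k=max(cs,key=cv2.contourArea)
    r=cv2.minAreaRect(k); f=np.zeros_like(g);cv2.drawContours(f,[k],-1,255,-1)
    h=(f>0)&(g==0); n,l,st,ce=cv2.connectedComponentsWithStats(h.astype(np.uint8))
    i=1+np.argmax(st[1:,4]); cen=np.array(r[0])/s+o; hc=ce[i]/s+o; d=cen-hc
    print("plate",cen.round(1),"size",(np.array(r[1])/s).round(1),"side ang",round(r[2],1),"hole area",st[i,4]/s/s,"hole c",hc.round(1),"flat dir",np.degrees(np.arctan2(d[1],d[0])).round(1),np.hypot(*d).round(2),"z",np.nanmedian(P[m][:,2]).round(1))
    return f,g
E
python3 - <<'E'
from h import *
c=pickle.load(open("w_med.p","rb")); plate(c,(421,216),48)
t=pickle.load(open("top.p","rb"))
c=pickle.load(open("w_post.p","rb"));I,D,K,C=c;P=cloud(D,K,C)
m=(np.hypot(P[...,0]-492,P[...,1]-7)<22)&(P[...,2]>18)
yx=np.argwhere(m);print(yx.min(0),yx.max(0),np.nanmax(P[m][:,2]))
for a,b in((68,73),(55,62),(40,50),(25,35)):
    q=m&(P[...,2]>a)&(P[...,2]<b); print(a,b,q.sum(),P[q][:,:2].mean(0).round(1),P[q][:,:2].min(0).round(1),P[q][:,:2].max(0).round(1))
save("post",cv2.resize(I[140:240,280:380],(600,600),interpolation=cv2.INTER_CUBIC))
# foot pad outline
q=(abs(P[...,2]-12)<2)&(np.ptp(I.astype(int),axis=-1)<25)&(I.mean(-1)<110)&(np.hypot(P[...,0]-492,P[...,1]-7)<72)
print(cv2.minAreaRect(onz(np.argwhere(q)[:,::-1],12,K,C)[:,:2].astype(np.float32)))
E
```

```text
plate [421.8 214.2] size [47.8 48.3] side ang 22.5 hole area 310.0 hole c [424.2 215.1] flat dir -159.3 2.59 z 15.9
[172 206] [479 476] 291.02858685273793
68 73 191 [492.4   5.6] [4.863e+02 1.000e-01] [500.   12.7]
55 62 24 [498.8   3.3] [487.9  -1.7] [502.8  15.4]
40 50 31 [498.8   3.4] [487.3  -2. ] [502.7  15.8]
25 35 24 [498.4   2.3] [490.5  -2.1] [502.7  13.6]
((504.687255859375, 6.031028747558594), (97.7736587524414, 118.55731201171875), 79.91871643066406)
```

View pics/post.png

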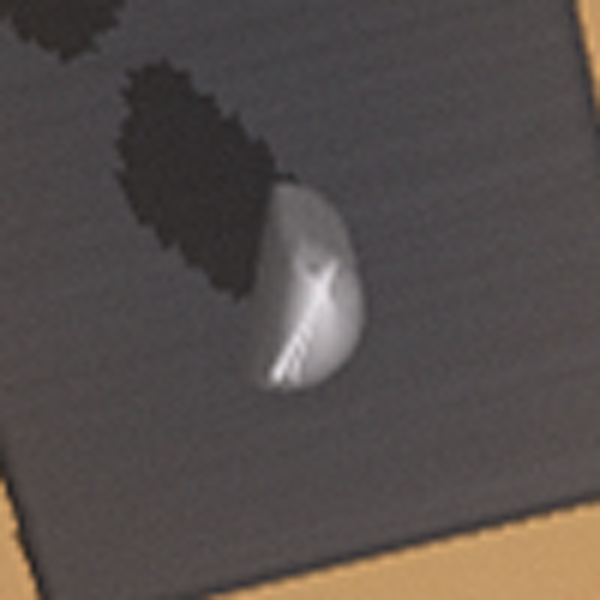

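The enlarged post (crop origin 280,140, 6x) shows the flat as its left edge, from (275,180) to (245,385), so the flat normal points at roughly 57° in the world. Next I look at the large weight.

>>> servo_tool --rotation '[[0,0,0.0386],[0,0,0.0386],[0,0,0.0386],[0,0,0.0386]]' --slide '[[0.2,-0.95,0],[0.2,-0.95,0],[0.2,-0.95,0],[0.2,-0.95,0]]' --grip '[1,1,1,1]'

```text
clock: 2.6
position: [512.0, -170.8, 169.4]
ee_rot: [0.996, -0.094, -0.0, 0.0]
contact_force: [-0.7, 0.6, -0.3]
gripper_width: 85.3
grasp_force: 0.0
```

>>> servo_tool --rotation '[[0,0,0],[0,0,0],[0,0,0],[0,0,0]]' --slide '[[0.45,-0.42,-0.2],[0.45,-0.42,-0.2],[0.45,-0.42,-0.2],[0.45,-0.42,-0.2]]' --grip '[1,1,1,1]'

```text
clock: 3.1
position: [601.3, -252.3, 129.1]
ee_rot: [0.996, -0.093, -0.001, -0.0]
contact_force: [-0.4, 0.8, 0.5]
gripper_width: 85.3
grasp_force: 0.0
```

```bash
cat >> h.py <<'E'
from scipy.optimize import minimize
def post(c,xy,th0,show=None):
    I,D,K,C=c; P=cloud(D,K,C)
    m=(np.hypot(P[...,0]-xy[0],P[...,1]-xy[1])<22)&(P[...,2]>17)&(P[...,2]<76)
    n,l,st,ce=cv2.connectedComponentsWithStats(m.astype(np.uint8)); m=l==1+np.argmax(st[1:,4])
    W=np.linalg.inv(C)
    def D2(r,f):
        a=np.arccos(f/r); t=np.linspace(a,2*np.pi-a,40); return np.c_[r*np.cos(t),r*np.sin(t)]
    def sil(p):
        V=np.vstack([np.c_[D2(10,3),np.full(40,17.)],np.c_[D2(10,3),np.full(40,63.)],np.c_[D2(6.5,.5),np.full(40,70.)]])
        a=p[2];q=V.copy();q[:,0]=p[0]+np.cos(a)*V[:,0]-np.sin(a)*V[:,1];q[:,1]=p[1]+np.sin(a)*V[:,0]+np.cos(a)*V[:,1]
        q=q@W[:3,:3].T+W[:3,3]; return (q[:,:2]/q[:,2:])*[K[0,0],K[1,1]]+[K[0,2],K[1,2]]
    v0,u0=np.argwhere(m).mean(0)-40; s=6
    u0,v0=int(u0),int(v0)
    M=cv2.resize(m[v0:v0+80,u0:u0+80].astype(np.uint8),(480,480),interpolation=cv2.INTER_NEAREST)
    def cost(p):
        h=cv2.convexHull(np.round(((sil(p)-[u0,v0]+.5)*s)).astype(np.int32)); g=np.zeros_like(M);cv2.fillConvexPoly(g,h,1); return (g!=M).sum()/M.sum()
    best=None
    for th in th0+np.radians([-30,-15,0,15,30]):
        r=minimize(cost,[*xy,th],method="Nelder-Mead",options=dict(initial_simplex=[[*xy,th],[xy[0]+3,xy[1],th],[xy[0],xy[1]+3,th],[*xy,th+.2]]))
        if best is None or r.fun<best.fun: best=r
    print("post",best.x[:2].round(1),np.degrees(best.x[2]).round(1),"mismatch",round(best.fun,3),"px",m.sum()); return best.x
E
python3 - <<'E'
from h import *
c=cap("wrist");pickle.dump(c,open("w_lar.p","wb"));s=read_state();print(s["position"],s["ee_rot"],s["joints"],s["clock"])
plate(c,(614,-255),56)
p=pickle.load(open("w_post.p","rb"));
for xy in((494,7),(492,5)): post(p,xy,1.0)
post(p,(494,7),-2.1)
E
```

```text
[ 601.19652117 -252.18007443  130.24034813] [ 9.95686660e-01 -9.27796171e-02  1.27443120e-04 -4.90573592e-05] [-1.49592735e-01  4.90045724e-01 -2.96137339e-02 -1.29508952e-04
 -1.05088795e+00  1.53462690e+00] 3.15
plate [ 614.8 -256.9] size [55.9 56.2] side ang 79.6 hole area 303.1875 hole c [ 615.3 -254.5] flat dir -102.4 2.51 z 15.9
post [493.6   7.9] 55.5 mismatch 0.058 px 496
post [493.7   7.9] 56.2 mismatch 0.058 px 496
post [490.3   2.9] -110.8 mismatch 0.241 px 496
```

>>> servo_tool --rotation '[[0,0,0],[0,0,0],[0,0,0],[0,0,0],[0,0,0]]' --slide '[[0.07,-0.014,-0.2],[0.07,-0.014,-0.4],[0.07,-0.014,-0.55],[0.07,-0.014,-0.65],[0.07,-0.014,-0.65]]' --grip '[1,1,1,1,1]'

```text
clock: 3.78
position: [614.1, -255.1, 0.0]
ee_rot: [0.996, -0.093, -0.001, -0.0]
contact_force: [0.2, -0.1, 1.3]
gripper_width: 85.5
grasp_force: 0.0
```

>>> servo_tool --rotation '[[0,0,0],[0,0,0],[0,0,0],[0,0,0],[0,0,0],[0,0,0]]' --slide '[[0,0,0],[0,0,0],[0,0,0],[0,0,0],[0,0,0],[0,0,0]]' --grip '[-1,-1,-1,-1,-1,-1]'

```text
clock: 4.53
position: [614.9, -257.0, -0.4]
ee_rot: [0.996, -0.094, -0.0, -0.0]
contact_force: [0.1, 0.1, 0.5]
gripper_width: -0.1
grasp_force: 0.0
```

```bash
python3 - <<'E'
from h import *
c=cap("wrist");t=cap("side");s=read_state();print(s["position"],s["gripper_width"],s["contact_force"])
a=t[0][130:280,180:380]
save("miss",np.hstack([cv2.resize(c[0],(400,300)),cv2.resize(a,(400,300))]))
E
```

```text
[ 6.14897259e+02 -2.56965672e+02 -4.02409619e-01] 0.1499935384419327 [ 0.33648869  0.13271766 -0.49584045]
```

View pics/miss.png

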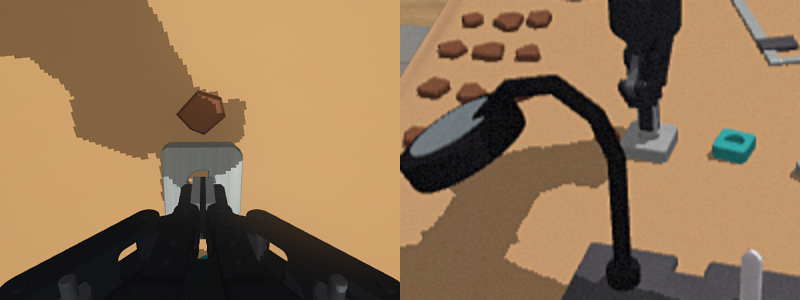

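The fingers are shut at the weight's bore (left picture, about (200,178)) and the plate did not get gripped. I'll check plate and fingertip heights.

```bash
python3 - <<'E'
from h import *
c=cap("wrist");I,D,K,C=c;P=cloud(D,K,C);pickle.dump(c,open("w_miss.p","wb"))
for v in range(225,345,6): print(v,[tuple(P[v,u].round(0)) for u in (280,312,322,332,370)])
save("miss2",cv2.resize(I[200:360,220:430],(788,600)))
E
```

```text
225 [(np.float64(646.0), np.float64(-242.0), np.float64(-0.0)), (np.float64(644.0), np.float64(-257.0), np.float64(1.0)), (np.float64(643.0), np.float64(-262.0), np.float64(1.0)), (np.float64(642.0), np.float64(-266.0), np.float64(1.0)), (np.float64(639.0), np.float64(-283.0), np.float64(-0.0))]
231 [(np.float64(645.0), np.float64(-243.0), np.float64(7.0)), (np.float64(643.0), np.float64(-257.0), np.float64(8.0)), (np.float64(642.0), np.float64(-261.0), np.float64(8.0)), (np.float64(642.0), np.float64(-266.0), np.float64(9.0)), (np.float64(638.0), np.float64(-282.0), np.float64(7.0))]
237 [(np.float64(645.0), np.float64(-244.0), np.float64(15.0)), (np.float64(643.0), np.float64(-257.0), np.float64(16.0)), (np.float64(642.0), np.float64(-261.0), np.float64(17.0)), (np.float64(641.0), np.float64(-266.0), np.float64(16.0)), (np.float64(638.0), np.float64(-281.0), np.float64(15.0))]
243 [(np.float64(643.0), np.float64(-243.0), np.float64(16.0)), (np.float64(640.0), np.float64(-257.0), np.float64(15.0)), (np.float64(639.0), np.float64(-261.0), np.float64(16.0)), (np.float64(638.0), np.flo
[... 4188 characters left out ...]
), np.float64(-262.0), np.float64(58.0)), (np.float64(596.0), np.float64(-275.0), np.float64(16.0))]
333 [(np.float64(628.0), np.float64(-246.0), np.float64(64.0)), (np.float64(627.0), np.float64(-256.0), np.float64(65.0)), (np.float64(622.0), np.float64(-258.0), np.float64(58.0)), (np.float64(625.0), np.float64(-262.0), np.float64(64.0)), (np.float64(593.0), np.float64(-274.0), np.float64(16.0))]
339 [(np.float64(628.0), np.float64(-246.0), np.float64(67.0)), (np.float64(627.0), np.float64(-256.0), np.float64(68.0)), (np.float64(620.0), np.float64(-258.0), np.float64(59.0)), (np.float64(626.0), np.float64(-262.0), np.float64(68.0)), (np.float64(624.0), np.float64(-273.0), np.float64(68.0))]
```

View pics/miss2.png

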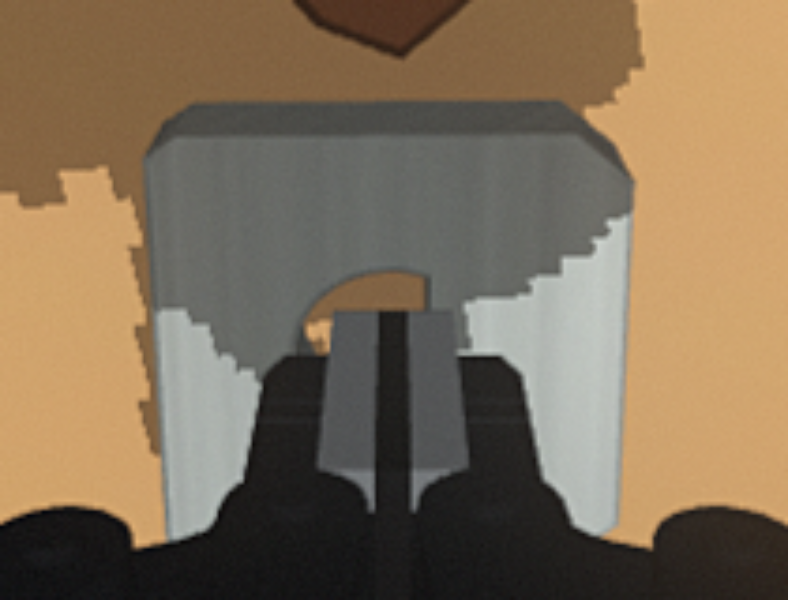

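The picture shows the shut pad tips ending at about z=25 over the plate, so the fingers passed above it and the plate is undisturbed. I'll open and measure the open tips.

>>> servo_tool --rotation '[[0,0,0],[0,0,0],[0,0,0],[0,0,0],[0,0,0],[0,0,0]]' --slide '[[0,0,0],[0,0,0],[0,0,0],[0,0,0],[0,0,0],[0,0,0]]' --grip '[1,1,1,1,1,1]'

```text
clock: 5.42
position: [615.0, -256.9, -0.3]
ee_rot: [0.996, -0.094, 0.0, 0.0]
contact_force: [-0.1, -0.4, -0.5]
gripper_width: 85.3
grasp_force: 0.0
```

```bash
python3 - <<'E'
from h import *
s=read_state();print(s["position"],s["gripper_width"],s["clock"])
Rt=R.from_quat(s["ee_rot"]).as_matrix();p=np.array(s["position"])
for n in("wrist","side"):
    c=cap(n);P=cloud(c[1],c[2],c[3]);L=(P-p)@Rt
    dark=c[0].mean(-1)<150
    for sg in(1,-1):
        m=(abs(L[...,0])<14)&(L[...,1]*sg>36)&(L[...,1]*sg<75)&(P[...,2]>4)&(P[...,2]<90)
        z=P[m][:,2];print(n,sg,m.sum(),np.percentile(z,[0,1,5,20]).round(1) if m.any() else "",abs(L[m][:,1]).min() if m.any() else "")
c=pickle.load(open("w_miss.p","rb"));plate(c,(614.8,-256.9),56)
c=cap("wrist");plate(c,(614.8,-256.9),56)
E
```

```text
[ 6.14973558e+02 -2.56903516e+02 -2.88297778e-01] 85.2826596880828 5.425
wrist 1 11217 [33.5 37.4 44.  59.9] 37.15905980164506
wrist -1 11084 [33.3 37.4 43.9 59.8] 36.38343946413904
side 1 146 [33.9 34.7 37.2 42.9] 38.84342378659321
side -1 212 [35.1 35.8 40.2 49.1] 40.146250346565076Traceback (most recent call last):
  File "<stdin>", line 10, in <module>
  File "h.py", line 34, in plate
    i=1+np.argmax(st[1:,4]); cen=np.array(r[0])/s+o; hc=ce[i]/s+o; d=cen-hc
        ~~~~~~~~~^^^^^^^^^^
    return _wrapfunc(a, 'argmax', axis=axis, out=out, **kwds)
    return bound(*args, **kwds)
ValueError: attempt to get argmax of an empty sequence
```

The side camera agrees: open tips are at z≈34 while the reported TCP is at 0. The real tips therefore sit about 21 mm behind the reported TCP, so I go 20 mm lower.

>>> servo_tool --rotation '[[0,0,0],[0,0,0],[0,0,0]]' --slide '[[0,0,-0.05],[0,0,-0.1],[0,0,-0.1]]' --grip '[1,1,1]'

```text
clock: 5.9
position: [613.8, -256.7, -22.0]
ee_rot: [0.996, -0.094, -0.002, -0.0]
contact_force: [0.3, -0.4, -0.4]
gripper_width: 85.4
grasp_force: 0.0
```

>>> servo_tool --rotation '[[0,0,0],[0,0,0],[0,0,0],[0,0,0],[0,0,0]]' --slide '[[0,0,0],[0,0,0],[0,0,0],[0,0,0],[0,0,0]]' --grip '[-1,-1,-1,-1,-1]'

```text
clock: 6.52
position: [615.6, -257.0, -19.6]
ee_rot: [0.996, -0.094, 0.001, 0.0]
contact_force: [-0.1, 0.2, 3.9]
gripper_width: 54.0
grasp_force: 65.7
```

>>> servo_tool --rotation '[[0,0,0],[0,0,0],[0,0,0],[0,0,-0.175],[0,0,-0.175],[0,0,-0.175],[0,0,-0.175],[0,0,-0.175]]' --slide '[[0,0,0.15],[0,0,0.4],[0,0,0.65],[-0.6,0.5,0.65],[-0.6,0.5,0.65],[-0.6,0.5,0.65],[-0.6,0.5,0.65],[-0.6,0.5,0.65]]' --grip '[-1,-1,-1,-1,-1,-1,-1,-1]'

```text
clock: 7.52
position: [493.5, -156.4, 109.0]
ee_rot: [0.844, -0.536, -0.001, 0.0]
contact_force: [-0.5, -0.6, -2.9]
gripper_width: 54.1
grasp_force: 65.1
```

>>> servo_tool --rotation '[[0,0,-0.23],[0,0,-0.23],[0,0,-0.23],[0,0,-0.23],[0,0,-0.23],[0,0,-0.23],[0,0,-0.23],[0,0,-0.23]]' --slide '[[0,0,0],[0,0,0],[0.05,0.51,0],[0.05,0.51,0],[0.05,0.51,0],[0.05,0.51,0],[0.05,0.51,0],[0.05,0.51,0]]' --grip '[-1,-1,-1,-1,-1,-1,-1,-1]'

```text
clock: 8.52
position: [503.6, -55.0, 108.5]
ee_rot: [-0.279, 0.96, 0.0, -0.001]
contact_force: [-0.5, -0.8, -1.9]
gripper_width: 54.6
grasp_force: 65.1
```

>>> servo_tool --rotation '[[0,0,-0.16],[0,0,-0.16],[0,0,-0.16],[0,0,-0.16],[0,0,-0.16],[0,0,-0.16],[0,0,-0.16]]' --slide '[[0,0,0],[0,0,0],[0,0,0],[0,0,0],[0,0,0],[0,0,0],[0,0,0]]' --grip '[-1,-1,-1,-1,-1,-1,-1]'

```text
clock: 9.4
position: [503.9, -55.1, 108.7]
ee_rot: [0.215, 0.977, -0.0, -0.001]
contact_force: [0.1, 0.5, -2.2]
gripper_width: 54.1
grasp_force: 65.1
```

```bash
python3 - <<'E'
from h import *
s=read_state();c=cap("wrist");pickle.dump(c,open("w_p2.p","wb"));print(s["position"],s["ee_rot"],s["joints"],s["clock"],s["gripper_width"],s["contact_force"])
post(c,(493.6,7.9),0.97)
save("p2",c[0])
E
```

```text
[503.89720518 -55.07200549 108.73874902] [ 2.15458418e-01  9.76512268e-01 -2.71624535e-04 -1.17775774e-03] [ 2.11538989e-01  2.89308392e-01 -4.17460144e-01 -6.36578985e-04
 -8.66396072e-01 -2.21624533e+00] 9.4 54.05949649814087 [ 0.07055732  0.49220285 -2.20902132]
post [494.1   8. ] 55.5 mismatch 0.033 px 1123
```

View pics/p2.png

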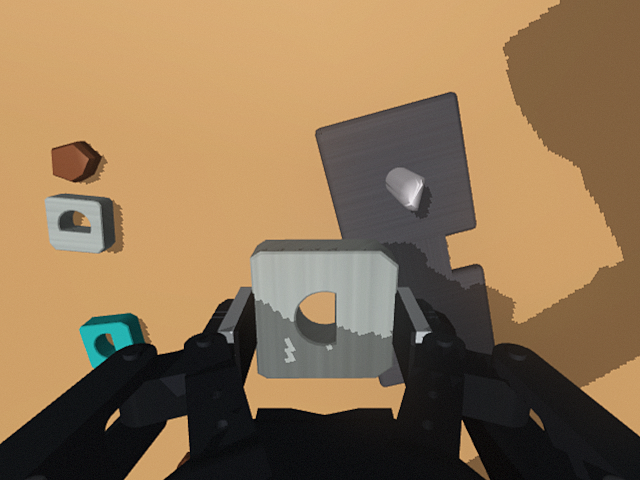

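The plate is held square, with its bore flat on the right at (335,316); the post is at (405,188) with its flat on the lower right. About 9.6° of turn is still missing.

>>> servo_tool --rotation '[[0,0,-0.0267],[0,0,-0.0267],[0,0,-0.0267]]' --slide '[[0,0,0],[0,0,0],[0,0,0]]' --grip '[-1,-1,-1]'

```text
clock: 9.82
position: [504.8, -54.9, 109.5]
ee_rot: [0.295, 0.955, -0.0, -0.0]
contact_force: [0.2, -0.1, -2.6]
gripper_width: 54.0
grasp_force: 65.1
```

```bash
cat >> h.py <<'E'
def fit(pxy,th,size,zt):
    s=read_state();c=cap("wrist");p=np.array(s["position"]);q=s["ee_rot"]
    print("tcp",p.round(2),"psi",np.degrees(2*np.arctan2(q[1],q[0])).round(2),"w",s["gripper_width"],"clk",s["clock"])
    P=cloud(c[1],c[2],c[3]);L=P-p
    m=(np.hypot(L[...,0],L[...,1])<size*.6)&(abs(P[...,2]-zt)<8)&(np.ptp(c[0].astype(int),axis=-1)<40)
    z=np.nanmedian(P[m][:,2]); print("plate top z",z.round(2)); plate(c,p[:2],size,z)
    post(c,pxy,th)
E
python3 - <<'E'
from h import *
fit((494.1,8),.97,56,145)
E
```

```text
tcp [504.75 -54.92 109.52] psi 145.64 w 54.04083600664939 clk 9.825
plate top z 144.95
plate [501.8 -57.3] size [75.1 56.1] side ang 55.9 hole area 279.9375 hole c [502.3 -56.4] flat dir -117.1 0.97 z 145.0
post [494.1   8.1] 55.5 mismatch 0.03 px 1056
```

>>> servo_tool --rotation '[[0,0,0],[0,0,0],[0,0,0],[0,0,0],[0,0,0]]' --slide '[[-0.0515,0.313,0],[-0.0515,0.313,0],[-0.0515,0.313,-0.15],[-0.0515,0.313,-0.25],[-0.0515,0.313,-0.25]]' --grip '[-1,-1,-1,-1,-1]'

```text
clock: 10.5
position: [493.4, 7.0, 58.4]
ee_rot: [0.296, 0.955, -0.001, -0.002]
contact_force: [-0.5, 0.0, -2.6]
gripper_width: 54.2
grasp_force: 65.0
```

>>> servo_tool --rotation '[[0,0,0],[0,0,0],[0,0,0],[0,0,0]]' --slide '[[0,0,-0.03],[0,0,-0.06],[0,0,-0.09],[0,0,-0.09]]' --grip '[-1,-1,-1,-1]'

```text
clock: 11.0
position: [494.3, 7.5, 41.3]
ee_rot: [0.297, 0.955, -0.0, -0.0]
contact_force: [1.5, 0.3, -2.2]
gripper_width: 54.2
grasp_force: 65.1
```

>>> servo_tool --rotation '[[0,0,0],[0,0,0],[0,0,0],[0,0,0],[0,0,0],[0,0,0]]' --slide '[[0,0,-0.05],[0,0,-0.1],[0,0,-0.15],[0,0,-0.2],[0,0,-0.235],[0,0,-0.235]]' --grip '[-1,-1,-1,-1,-1,-1]'

```text
clock: 11.75
position: [494.2, 7.5, -6.0]
ee_rot: [0.297, 0.955, -0.0, -0.001]
contact_force: [-0.3, -0.5, -2.5]
gripper_width: 54.2
grasp_force: 65.1
```

>>> servo_tool --rotation '[[0,0,0],[0,0,0],[0,0,0],[0,0,0],[0,0,0],[0,0,0],[0,0,0]]' --slide '[[0,0,-0.01],[0,0,-0.01],[0,0,-0.01],[0,0,-0.01],[0,0,-0.01],[0,0,-0.01],[0,0,-0.01]]' --grip '[-1,-1,1,1,1,1,1]'

```text
clock: 12.62
position: [494.7, 7.7, -7.2]
ee_rot: [0.297, 0.955, 0.0, 0.0]
contact_force: [-0.3, 0.2, 0.4]
gripper_width: 85.0
grasp_force: 0.0
```

>>> servo_tool --rotation '[[0,0,0],[0,0,0],[0,0,0],[0,0,0],[0,0,0]]' --slide '[[0,0,0.1],[0,0,0.4],[0,0,0.7],[-0.13,0.09,0.7],[-0.13,0.09,0.7]]' --grip '[1,1,1,1,1]'

```text
clock: 13.25
position: [467.4, 26.1, 133.5]
ee_rot: [0.296, 0.955, 0.001, 0.0]
contact_force: [-0.6, -0.2, -0.2]
gripper_width: 85.3
grasp_force: 0.0
```

```bash
cat >> h.py <<'E'
def topz(xy,half,zr):
    for n in("wrist","top"):
        c=cap(n);P=cloud(c[1],c[2],c[3]);m=(np.hypot(P[...,0]-xy[0],P[...,1]-xy[1])<half)&(np.hypot(P[...,0]-xy[0],P[...,1]-xy[1])>13)&(abs(P[...,2]-zr)<6)
        if m.sum()<30: print(n,m.sum());continue
        q=P[m];A=np.c_[q[:,:2]-xy,np.ones(len(q))];k=np.linalg.lstsq(A,q[:,2],rcond=None)[0];print(n,"top z",k[2].round(2),"tilt",np.hypot(*k[:2]).round(3),m.sum())
        if n=="wrist": plate(c,xy,half*2.2,k[2])
E
python3 - <<'E'
from h import *
s=read_state();print(s["position"],s["clock"])
topz((494.2,8),26,28)
E
```

```text
[467.38660959  26.09934177 133.46748969] 13.25
wrist top z 27.91 tilt 0.002 2113
plate [494.3   8.1] size [55.9 56.6] side ang 55.8 hole area 511.1875 hole c [500.1   0.7] flat dir 128.3 9.44 z 27.9
top 0
```

>>> servo_tool --rotation '[[0,0,0.1583],[0,0,0.1583],[0,0,0.1583],[0,0,0.1583],[0,0,0.1583],[0,0,0.1583],[0,0,0.1583]]' --slide '[[-0.2345,0.9425,0],[-0.2345,0.9425,0],[-0.2345,0.9425,-0.1],[-0.2345,0.9425,-0.15],[-0.2345,0.9425,-0.15],[-0.2345,0.9425,-0.15],[-0.2345,0.9425,-0.15]]' --grip '[1,1,1,1,1,1,1]'

```text
clock: 14.22
position: [422.1, 214.0, 101.9]
ee_rot: [-0.194, 0.981, -0.001, -0.001]
contact_force: [-0.3, 0.7, 0.2]
gripper_width: 85.5
grasp_force: 0.0
```

```bash
python3 - <<'E'
from h import *
s=read_state();q=s["ee_rot"];print(s["position"],np.degrees(2*np.arctan2(q[1],q[0])),s["clock"],s["joints"][5])
plate(cap("wrist"),(421.8,214.2),48)
E
```

```text
[422.08273755 214.01443854 101.91388035] 202.41645921487657 14.225 -1.9935379217740032
plate [421.5 214.5] size [47.8 47.9] side ang 22.3 hole area 291.875 hole c [423.8 215.4] flat dir -159.4 2.47 z 16.0
```

>>> servo_tool --rotation '[[0,0,0],[0,0,0],[0,0,0],[0,0,0],[0,0,0]]' --slide '[[-0.001,0.001,-0.2],[-0.001,0.001,-0.4],[-0.001,0.001,-0.55],[-0.001,0.001,-0.61],[-0.001,0.001,-0.61]]' --grip '[1,1,1,1,1]'

```text
clock: 14.9
position: [421.6, 214.2, -19.7]
ee_rot: [-0.195, 0.981, -0.0, -0.001]
contact_force: [-0.7, -0.5, 0.4]
gripper_width: 85.1
grasp_force: 0.0
```

>>> servo_tool --rotation '[[0,0,0],[0,0,0],[0,0,0],[0,0,0],[0,0,0]]' --slide '[[0,0,0],[0,0,0],[0,0,0],[0,0,0],[0,0,0]]' --grip '[-1,-1,-1,-1,-1]'

```text
clock: 15.52
position: [422.3, 215.1, -17.8]
ee_rot: [-0.195, 0.981, 0.001, 0.001]
contact_force: [-1.3, 0.1, 5.8]
gripper_width: 46.2
grasp_force: 61.6
```

>>> servo_tool --rotation '[[0,0,0],[0,0,0],[0,0,0],[0,0,0.147],[0,0,0.147],[0,0,0.147],[0,0,0.147],[0,0,0.147]]' --slide '[[0,0,0.15],[0,0,0.4],[0,0,0.65],[0,-0.5,0.65],[0,-0.5,0.65],[0,-0.5,0.65],[0,-0.5,0.65],[0,-0.5,0.65]]' --grip '[-1,-1,-1,-1,-1,-1,-1,-1]'

```text
clock: 16.52
position: [421.1, 114.0, 111.0]
ee_rot: [-0.614, 0.79, 0.0, 0.0]
contact_force: [0.5, 1.0, -1.1]
gripper_width: 46.0
grasp_force: 62.8
```

>>> servo_tool --rotation '[[0,0,0.235],[0,0,0.235],[0,0,0.235],[0,0,0.235],[0,0,0.235],[0,0,0.235],[0,0,0.235],[0,0,0.235]]' --slide '[[0.05,-0.59,0],[0.05,-0.59,0],[0.05,-0.59,0],[0.05,-0.59,0],[0.05,-0.59,0],[0.05,-0.59,0],[0.05,-0.59,0],[0.05,-0.59,0]]' --grip '[-1,-1,-1,-1,-1,-1,-1,-1]'

```text
clock: 17.52
position: [431.1, -3.6, 111.0]
ee_rot: [0.982, -0.189, 0.0, -0.0]
contact_force: [0.0, 0.6, -1.2]
gripper_width: 46.4
grasp_force: 62.8
```

>>> servo_tool --rotation '[[0,0,0.21],[0,0,0.21],[0,0,0.21],[0,0,0.21],[0,0,0.21],[0,0,0.21],[0,0,0.21],[0,0,0.21]]' --slide '[[0,0,0],[0,0,0],[0,0,0],[0,0,0],[0,0,0],[0,0,0],[0,0,0],[0,0,0]]' --grip '[-1,-1,-1,-1,-1,-1,-1,-1]'

```text
clock: 18.52
position: [431.2, -3.7, 110.9]
ee_rot: [0.894, 0.449, 0.0, -0.0]
contact_force: [-0.3, -0.3, -1.4]
gripper_width: 45.7
grasp_force: 62.8
```

```bash
cat >> h.py <<'E'
def fit2(pxy,th,size,zt,zbase,flat):
    # post above zbase via silhouette, bore via hole inside tool window
    s=read_state();c=cap("wrist");p=np.array(s["position"]);q=s["ee_rot"];psi=2*np.arctan2(q[1],q[0])
    print("tcp",p.round(2),"psi",np.degrees(psi).round(2),"w",s["gripper_width"],"clk",s["clock"])
    P=cloud(c[1],c[2],c[3]);L=(P-p)@R.from_quat(q).as_matrix()
    out=(abs(L[...,0])>size/2+3)|(abs(L[...,1])>size/2+1)
    m=~out&(abs(P[...,2]-zt)<8);z=np.nanmedian(P[m][:,2])
    I=c[0].copy();I[out]=[255,0,0]
    print("plate top z",z.round(2)); plate((I,c[1],c[2],c[3]),p[:2],size,z)
    post(c,pxy,th)
E
sed -i 's/def post(c,xy,th0,show=None):/def post(c,xy,th0,zb=17.):/; s/(P\[...,2\]>17)&(P\[...,2\]<76)/(P[...,2]>zb)\&(P[...,2]<76)/; s/np.full(40,17.)/np.full(40,float(zb))/; s/    post(c,pxy,th)$/    post(c,pxy,th,zbase) if "zbase" in locals() else post(c,pxy,th)/' h.py
python3 - <<'E'
from h import *
fit2((494.1,8),.97,48,145,32,None)
E
```

```text
tcp [431.18  -3.66 110.93] psi 53.31 w 45.72850130162662 clk 18.525
plate top z 144.48
plate [431.6  -3.3] size [48.3 49.9] side ang 53.2 hole area 267.3125 hole c [429.9  -5.1] flat dir 46.7 2.47 z 144.5
post [493.9   7.8] 53.6 mismatch 0.036 px 905
```

>>> servo_tool --rotation '[[0,0,0.005],[0,0,0.005],[0,0,0.005],[0,0,0.005],[0,0,0.005]]' --slide '[[0.31,0.056,0],[0.31,0.056,0],[0.31,0.056,-0.12],[0.31,0.056,-0.24],[0.31,0.056,-0.24]]' --grip '[-1,-1,-1,-1,-1]'

```text
clock: 19.2
position: [491.7, 7.0, 61.3]
ee_rot: [0.887, 0.462, -0.002, -0.001]
contact_force: [-0.1, 0.6, -1.1]
gripper_width: 46.5
grasp_force: 62.8
```

>>> servo_tool --rotation '[[0,0,0],[0,0,0],[0,0,0],[0,0,0]]' --slide '[[0,0,-0.03],[0,0,-0.06],[0,0,-0.1],[0,0,-0.1]]' --grip '[-1,-1,-1,-1]'

```text
clock: 19.7
position: [493.1, 7.4, 42.2]
ee_rot: [0.886, 0.463, -0.001, -0.0]
contact_force: [-0.1, 0.3, -1.4]
gripper_width: 46.2
grasp_force: 62.8
```

>>> servo_tool --rotation '[[0,0,0],[0,0,0],[0,0,0],[0,0,0],[0,0,0],[0,0,0]]' --slide '[[0,0,-0.04],[0,0,-0.08],[0,0,-0.12],[0,0,-0.15],[0,0,-0.158],[0,0,-0.158]]' --grip '[-1,-1,-1,-1,-1,-1]'

```text
clock: 20.45
position: [493.6, 7.6, 11.0]
ee_rot: [0.886, 0.463, -0.0, 0.0]
contact_force: [0.5, 0.9, -2.3]
gripper_width: 46.0
grasp_force: 62.9
```

>>> servo_tool --rotation '[[0,0,0],[0,0,0],[0,0,0],[0,0,0],[0,0,0],[0,0,0],[0,0,0]]' --slide '[[0,0,-0.004],[0,0,-0.004],[0,0,-0.004],[0,0,-0.004],[0,0,-0.004],[0,0,-0.004],[0,0,-0.004]]' --grip '[-1,-1,1,1,1,1,1]'

```text
clock: 21.32
position: [493.6, 7.6, 10.3]
ee_rot: [0.886, 0.463, 0.0, 0.0]
contact_force: [-0.3, -0.4, -0.4]
gripper_width: 85.3
grasp_force: 0.0
```

>>> servo_tool --rotation '[[0,0,0],[0,0,0],[0,0,0],[0,0,0],[0,0,0]]' --slide '[[0,0,0.1],[0,0,0.4],[0,0,0.6],[-0.09,-0.13,0.6],[-0.09,-0.13,0.6]]' --grip '[1,1,1,1,1]'

```text
clock: 21.95
position: [474.3, -19.3, 130.7]
ee_rot: [0.887, 0.463, 0.0, -0.0]
contact_force: [0.5, 0.4, 0.2]
gripper_width: 85.6
grasp_force: 0.0
```

```bash
python3 - <<'E'
from h import *
s=read_state();print(s["position"],s["clock"],s["joints"][5])
topz((494.1,8),22,44)
plate(pickle.load(open("w_p2.p","rb")),(423,-217),40)
E
```

```text
[474.31232243 -19.29337715 130.71653141] 21.95 2.230796622165619
wrist top z 43.87 tilt 0.002 2036
plate [493.4   7.6] size [47.1 48. ] side ang 55.2 hole area 329.0625 hole c [491.2   4. ] flat dir 58.5 4.18 z 43.8
top 0
plate [ 424.3 -217.1] size [41.3 40.1] side ang 59.6 hole area 280.5625 hole c [ 422.2 -216.1] flat dir -25.8 2.3 z 15.7
```

>>> servo_tool --rotation '[[0,0,-0.236],[0,0,-0.236],[0,0,-0.236],[0,0,-0.236],[0,0,-0.236],[0,0,-0.236],[0,0,-0.236],[0,0,-0.236]]' --slide '[[-0.26,-0.993,0],[-0.26,-0.993,0],[-0.26,-0.993,-0.1],[-0.26,-0.993,-0.15],[-0.26,-0.993,-0.15],[-0.26,-0.993,-0.15],[-0.26,-0.993,-0.15],[-0.26,-0.993,-0.15]]' --grip '[1,1,1,1,1,1,1,1]'

```text
clock: 23.05
position: [424.1, -216.8, 99.7]
ee_rot: [0.966, -0.259, -0.0, 0.0]
contact_force: [-0.3, 0.0, -0.1]
gripper_width: 85.5
grasp_force: 0.0
```

```bash
python3 - <<'E'
from h import *
s=read_state();q=s["ee_rot"];print(s["position"],np.degrees(2*np.arctan2(q[1],q[0])),s["clock"],s["joints"][5])
plate(cap("wrist"),(423.5,-217),40)
E
```

```text
[ 424.07511535 -216.79007407   99.68485882] -30.038458947218317 23.05 1.1767500845744479
plate [ 423.9 -219.1] size [39.6 39.9] side ang 59.7 hole area 297.5625 hole c [ 421.9 -217.9] flat dir -31.7 2.38 z 15.9
```

>>> servo_tool --rotation '[[0,0,0],[0,0,0],[0,0,0],[0,0,0],[0,0,0]]' --slide '[[0.0015,-0.01,-0.2],[0.0015,-0.01,-0.4],[0.0015,-0.01,-0.54],[0.0015,-0.01,-0.594],[0.0015,-0.01,-0.594]]' --grip '[1,1,1,1,1]'

```text
clock: 23.72
position: [424.0, -218.9, -19.0]
ee_rot: [0.967, -0.256, -0.001, 0.0]
contact_force: [-0.2, -1.0, 0.1]
gripper_width: 85.4
grasp_force: 0.0
```

>>> servo_tool --rotation '[[0,0,0],[0,0,0],[0,0,0],[0,0,0],[0,0,0],[0,0,0]]' --slide '[[0,0,0],[0,0,0],[0,0,0],[0,0,0],[0,0,0],[0,0,0]]' --grip '[-1,-1,-1,-1,-1,-1]'

```text
clock: 24.48
position: [424.7, -219.2, -17.3]
ee_rot: [0.967, -0.256, 0.001, -0.0]
contact_force: [-0.3, -0.0, 4.8]
gripper_width: 38.0
grasp_force: 60.7
```

>>> servo_tool --rotation '[[0,0,0],[0,0,0],[0,0,0],[0,0,0.118],[0,0,0.118],[0,0,0.118],[0,0,0.118],[0,0,0.118]]' --slide '[[0,0,0.15],[0,0,0.4],[0,0,0.65],[0,0.6,0.65],[0,0.6,0.65],[0,0.6,0.65],[0,0.6,0.65],[0,0.6,0.65]]' --grip '[-1,-1,-1,-1,-1,-1,-1,-1]'

```text
clock: 25.48
position: [423.5, -98.8, 111.7]
ee_rot: [0.994, 0.11, 0.0, -0.0]
contact_force: [0.7, -0.2, -0.6]
gripper_width: 38.3
grasp_force: 61.2
```

>>> servo_tool --rotation '[[0,0,0.118],[0,0,0.118],[0,0,0.118],[0,0,0.118],[0,0,0.118],[0,0,0.118]]' --slide '[[0.035,0.475,0],[0.035,0.475,0],[0.035,0.475,0],[0.035,0.475,0],[0.035,0.475,0],[0.035,0.475,0]]' --grip '[-1,-1,-1,-1,-1,-1]'

```text
clock: 26.22
position: [430.7, -4.3, 111.5]
ee_rot: [0.887, 0.461, -0.0, -0.0]
contact_force: [0.1, -0.2, -1.2]
gripper_width: 38.5
grasp_force: 61.4
```

```bash
python3 - <<'E'
from h import *
fit2((494.1,8),.97,40,145,48,None)
E
```

```text
tcp [430.74  -4.27 111.5 ] psi 54.97 w 38.48228380142779 clk 26.225
plate top z 144.44
plate [430.9  -4.2] size [40.6 42.4] side ang 54.9 hole area 265.125 hole c [429.4  -5.9] flat dir 47.2 2.35 z 144.5
post [493.9   7.8] 54.9 mismatch 0.023 px 788
```

>>> servo_tool --rotation '[[0,0,0],[0,0,0],[0,0,0],[0,0,0],[0,0,0]]' --slide '[[0.314,0.0575,0],[0.314,0.0575,0],[0.314,0.0575,-0.12],[0.314,0.0575,-0.24],[0.314,0.0575,-0.24]]' --grip '[-1,-1,-1,-1,-1]'

```text
clock: 26.9
position: [491.9, 6.8, 62.0]
ee_rot: [0.887, 0.463, -0.002, -0.0]
contact_force: [-0.4, -0.6, -0.7]
gripper_width: 38.6
grasp_force: 61.3
```

>>> servo_tool --rotation '[[0,0,0],[0,0,0],[0,0,0],[0,0,0],[0,0,0],[0,0,0]]' --slide '[[0,0,-0.03],[0,0,-0.06],[0,0,-0.1],[0,0,-0.14],[0,0,-0.178],[0,0,-0.178]]' --grip '[-1,-1,-1,-1,-1,-1]'

```text
clock: 27.65
position: [493.5, 7.5, 27.4]
ee_rot: [0.886, 0.463, -0.0, -0.0]
contact_force: [-0.2, 0.1, -0.4]
gripper_width: 38.1
grasp_force: 61.4
```

>>> servo_tool --rotation '[[0,0,0],[0,0,0],[0,0,0],[0,0,0],[0,0,0],[0,0,0],[0,0,0]]' --slide '[[0,0,-0.004],[0,0,-0.004],[0,0,-0.004],[0,0,-0.004],[0,0,-0.004],[0,0,-0.004],[0,0,-0.004]]' --grip '[-1,-1,1,1,1,1,1]'

```text
clock: 28.52
position: [493.7, 7.5, 27.1]
ee_rot: [0.886, 0.463, 0.0, 0.0]
contact_force: [-0.7, 0.0, -0.4]
gripper_width: 85.4
grasp_force: 0.0
```

>>> servo_tool --rotation '[[0,0,0],[0,0,0],[0,0,0],[0,0,0],[0,0,0],[0,0,0]]' --slide '[[0,0,0.1],[0,0,0.4],[0,0,0.6],[-0.09,-0.13,0.6],[-0.09,-0.13,0.6],[-0.09,-0.13,0.6]]' --grip '[1,1,1,1,1,1]'

```text
clock: 29.28
position: [475.8, -18.5, 147.0]
ee_rot: [0.886, 0.463, 0.0, 0.0]
contact_force: [-0.3, 0.5, -0.1]
gripper_width: 85.4
grasp_force: 0.0
```

```bash
python3 - <<'E'
from h import *
s=read_state();print(s["position"],s["clock"])
topz((494.1,8),19,60)
I,D,K,C=cap("side");t=cap("top")
save("end",np.hstack([cv2.resize(I,(400,300)),cv2.resize(t[0],(400,300))]))
E
```

```text
[475.76781431 -18.49107482 147.02086021] 29.275
wrist top z 59.85 tilt 0.003 1270
plate [493.2   6.8] size [40.1 39.5] side ang 54.4 hole area 265.5625 hole c [492.    4.4] flat dir 62.7 2.69 z 59.8
top 0
```

View pics/end.png

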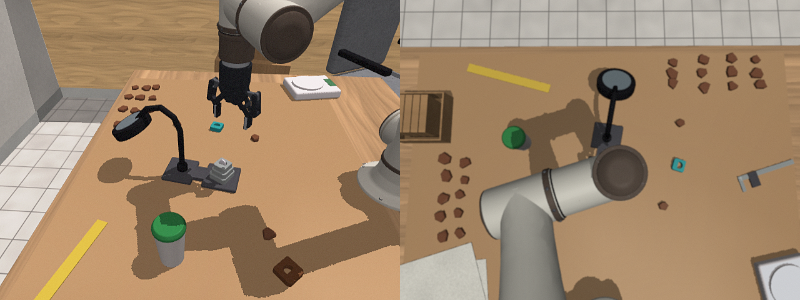

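The side view shows the three-step stack on the post at (222,172), with the sherds and cup where they were and the gripper clear. The top face measures 59.85 mm against 60 expected, and it lies flat.

```bash
python3 -c "
from bench import job_done;print(job_done())"
```

```text
the job is handed in; nothing more can be done
None
```

The large, medium and small weights are stacked and keyed on the post, flat, fully down by camera and let go; the sherds and cup look undisturbed, and the job was handed in after about 29 s (the verdict was not shown).

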